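# Turned handles from the drying rack to the dispatch rack, in reverse order

### The arm

A 6-joint arm with a two-finger parallel gripper is mounted at the origin on the work surface. World frame = base frame: x ahead of the robot, y to its left, z up, the work surface at z = 0. Lengths are in m, angles in rad, forces in N, time in s.
With the tool pointing down it reaches from about 0.35 to 0.875 m from the base axis. Payload 4.2 kg.
Tool frame: the origin (TCP) lies on the mounting face of the last link; the fingertips stand 182 mm ahead of it and the grasp point (between the pads) lies 164 mm ahead of it; z points along the fingers, y is the line along which they close (so a half turn about z gives the same grasp; the last joint's range is limited). The gripper opens to 87 mm and grips with 3 to 60 N. Pads are 19 mm wide; open, the fingers measure 117 mm over their backs; the gripper's body (75 mm by 190 mm) begins 51 mm behind the grasp point.
Start: joints at [-0.996, 0.385, 0.008, 0, -1.194, -0.259], TCP at [0.194, -0.594, 0.405] pointing down, gripper open.
Joint ranges: [-3.14, 3.14], [-1.21, 2.06], [-1.07, 1.41], [-3.16, 2.05], [-2.99, -0.16], [-3.1, 3.1]. Speed limits (rad/s): [2.79, 2.79, 3.14, 3.14, 3.14, 3.14].

### API

Orientations are given as a unit quaternion [w, x, y, z].
In Python, from plant import bot gives the robot as it stands. The module is installed in compiled form; this text tells all that it offers.
- The arm moves only by the tool move_arm, never from a script. Its argument "increments" is a list of rows, each a list of 7 numbers: the opening, from -1 (shut) to 1 (fully open), then the shift along the world's x, y, z in cm, then the turn, a rotation vector about the world's x, y, z in rad. A call has 1 to 10 rows; each row is the pose to reach, as a shift and turn from the pose commanded when the call began; what a row does not reach only later rows make up. A row lasts 1/12 s, in which the tool goes at most 41.7 mm and 7.16 degrees, less where a joint would pass 70% of its speed; a pose out of reach is approached as far as the arm can. A call with a gripper value outside its range is refused whole. The fingers move at their own pace and stop on an object; "squeeze" is the grip in N (left out, the last holds). Time passes only in rows, so rows that repeat a pose let the fingers close. It gives the time, the measured TCP pose, the force, the opening and the grip force at its end, in the units of the state.
- bot.sense(): the state, without advancing time (a new reading comes with each control period).
- bot.snapshot(name): name is "scene" or "top"; returns a dict with "img" (384x512x3 uint8, red, green, blue), "camera_matrix" (3x3 intrinsics, pixels), "cam_to_world" (4x4, takes a point from camera to world coordinates). Camera axes: x right, y up, looking along -z (the intrinsics and any distortion apply to the point x, -y, -z); pixel columns grow to the right and rows downward; lengths in m; the calibration is good to about 2 mm. A picture is of the moment at which its call begins. There is no depth.
- bot.job_done(): hands the job in; it is judged then, once.
The state is a dict: "time": time; "joint_pos": joint angles; "qvel": joint speeds; "joint_torque": joint torques, N m; "eef_pos": TCP position; "tcp_rot": TCP orientation; "wrist_force": force on the tool from outside, world axes, zero at the start; "torque": the same for the moment, N m; "width": finger opening in m; "finger_force": force on a finger pad.
Only numpy, scipy, OpenCV 4.12 (cv2) and the standard library are available. Lean on these libraries where they do the work, as an engineer would, in place of code of your own. Each camera call takes 0.05 s, during which the arm holds its last target. There are 200 camera calls.

### The job

Move the four turned file handles from the cups of the white drying rack into the pockets of the dark dispatch rack in reverse order, counting from the red end of each rack: the handle nearest the red end of the drying rack goes into the pocket farthest from the red end of the dispatch rack, and so on along the row. Keep every handle upright all the way, and leave each one standing fully down in its own pocket, ferrule up.

Things in the scene. Friction and masses are not known exactly. Their poses are not given: they have to be found in the camera images.
- handle_pale: pale cream turned wooden file handle, standing upright with a brass ferrule on top; round, 76 mm tall, about 70 g. Origin at the centre of its flat underside, z up along its axis. Underside 26 mm across, widest 30 mm from 8 to 20 mm up; a straight cylinder 28 mm across from 32 to 58 mm up is the place to grip; ferrule 21 mm across
- handle_amber: amber-orange turned wooden file handle, standing upright with a brass ferrule on top; round, 82 mm tall, about 70 g. Origin at the centre of its flat underside, z up along its axis. Underside 28 mm across, widest 32 mm from 8 to 20 mm up; a straight cylinder 30 mm across from 32 to 64 mm up is the place to grip; ferrule 21 mm across
- handle_dark: dark brown turned wooden file handle, standing upright with a brass ferrule on top; round, 78 mm tall, about 70 g. Origin at the centre of its flat underside, z up along its axis. Underside 30 mm across, widest 34 mm from 8 to 20 mm up; a straight cylinder 32 mm across from 32 to 60 mm up is the place to grip; ferrule 21 mm across
- handle_green: green turned wooden file handle, standing upright with a brass ferrule on top; round, 84 mm tall, about 70 g. Origin at the centre of its flat underside, z up along its axis. Underside 32 mm across, widest 36 mm from 8 to 20 mm up; a straight cylinder 34 mm across from 32 to 66 mm up is the place to grip; ferrule 21 mm across
- cup_pale: the round grey cup on the drying rack in which the pale cream handle stands at the start (the four cups look alike and are fixed): outside 56 mm, inside 46 mm across, 17 mm high, inner floor 5 mm up. Origin at the centre of its underside, on the rack's top
- cup_amber: the round grey cup on the drying rack in which the amber-orange handle stands at the start (the four cups look alike and are fixed): outside 56 mm, inside 46 mm across, 17 mm high, inner floor 5 mm up. Origin at the centre of its underside, on the rack's top
- cup_dark: the round grey cup on the drying rack in which the dark brown handle stands at the start (the four cups look alike and are fixed): outside 56 mm, inside 46 mm across, 17 mm high, inner floor 5 mm up. Origin at the centre of its underside, on the rack's top
- cup_green: the round grey cup on the drying rack in which the green handle stands at the start (the four cups look alike and are fixed): outside 56 mm, inside 46 mm across, 17 mm high, inner floor 5 mm up. Origin at the centre of its underside, on the rack's top
- drying_rack: the rack the handles start on, fixed: white-painted bar 70 x 276 x 12 mm with four cups in a row along its length, 62 mm apart, and a red end. Origin under its middle on the table; x across, y along the row towards the red end, z up; cup centres at y = +93, +31, -31, -93 mm, cup inner floors 17 mm and rims 29 mm above the table
- dispatch_rack: the rack to fill, fixed: dark wooden block 70 x 276 x 24 mm with four empty round beige-lined pockets in a row, 46 mm across, 12 mm deep, 62 mm apart, and a red end. Origin under its middle on the table; x across, y along the row towards the red end, z up; pocket centres at y = +93, +31, -31, -93 mm, pocket floors 12 mm and rims 24 mm above the table
Mind the look-alikes: they are no part of the job. Leave any blue or pink look-alike of the handle_green alone.

How it is judged:
By the outcome, as a careful person would: the job done as asked, in the order asked, and still so for the second after the job is handed in, with the robot touching nothing.
It also fails if it takes over 102 s, if anything falls off the work surface, if the arm or the gripper's body presses on something with over 40 N, if the wrist force passes 120 N, or if a joint passes its speed limit or range.

## Working session

There is one attempt and no reset: what is moved stays moved. The work goes in short steps, Python scripts to look and compute and a tool call to move; the robot and the scene stay as the last step left them, time stands still between calls to the robot, and variables do not carry over. Pictures are saved under pics/ and viewed, at most 14 in all, crops included, and the job is handed in when it is done.

Besides the shell and the picture viewer there is one more tool, called as a command line: name --pt "numbers of a row" for each row, then --argument value for the rest. move_arm: Moves the arm, as the interface text tells. Its arguments: {"type":"object","properties":{"increments":{"type":"array","items":{"type":"array","items":{"type":"number"}}},"squeeze":{"type":"number"}},"required":["increments"]}

```bash
mkdir -p pics; python3 - <<'E'
from plant import bot
import cv2,numpy as np,pickle
d={}
for n in("scene","top"):
    s=bot.snapshot(n); d[n]=s; cv2.imwrite(f"pics/{n}0.png",s["img"][:,:,::-1])
    print(n,s["camera_matrix"].round(1).tolist(),s["cam_to_world"].round(3).tolist(),s.keys())
pickle.dump(d,open("s0.pkl","wb"))
s=bot.sense();print(s["time"],s["eef_pos"],s["tcp_rot"],s["width"])
E
```

```text
scene [[382.0, 0.0, 260.6], [0.0, 382.0, 190.9], [0.0, 0.0, 1.0]] [[0.588, -0.668, 0.456, 0.873], [0.809, 0.476, -0.345, -0.297], [0.013, 0.572, 0.82, 0.683], [0.0, 0.0, 0.0, 1.0]] dict_keys(['img', 'camera_matrix', 'cam_to_world'])
top [[356.3, 0.0, 257.7], [0.0, 356.3, 196.1], [0.0, 0.0, 1.0]] [[0.002, 0.995, -0.103, 0.47], [-0.999, 0.005, 0.036, -0.01], [0.037, 0.103, 0.994, 0.905], [0.0, 0.0, 0.0, 1.0]] dict_keys(['img', 'camera_matrix', 'cam_to_world'])
0.1 [ 0.19409516 -0.59390644  0.40376824] [-2.27291150e-04 -1.57191209e-01  9.87567692e-01  9.62520147e-04] 0.0869212542300491
```

View pics/scene0.png

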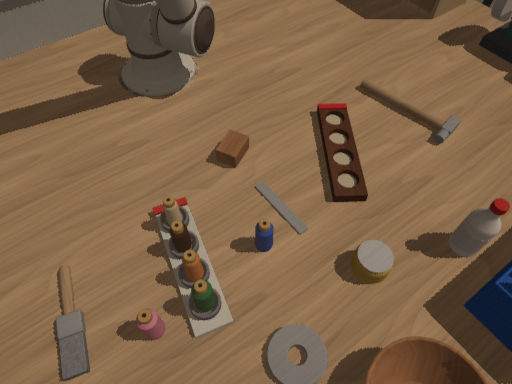

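View pics/top0.png

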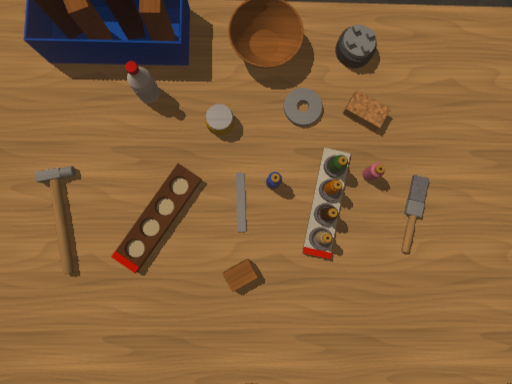

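The handles from the red end are pale, dark, amber and green. In the top view they sit at about (326,239), (332,214), (336,187) and (341,160). Look-alikes are blue (274,180) and pink (375,171), both outside the rack. The dispatch pockets from the red end are at (137,249), (151,228), (166,207) and (180,186). A close crop follows to check this.

```bash
python3 - <<'E'
import cv2,numpy as np,pickle
d=pickle.load(open("s0.pkl","rb"))
def crop(n,x,y,w,h,k):
    c=cv2.resize(d[n]["img"][y:y+h,x:x+w,::-1],None,fx=k,fy=k,interpolation=cv2.INTER_CUBIC)
    for i in range(0,w,10): cv2.putText(c,str(x+i),(i*k,8),0,.3,(255,255,255),1);cv2.line(c,(i*k,8),(i*k,14),(255,255,255),1)
    for i in range(0,h,10): cv2.putText(c,str(y+i),(0,i*k+4),0,.3,(255,255,255),1)
    return c
a=crop("top",290,142,100,120,5);cv2.imwrite("pics/c1.png",a)
b=crop("scene",120,180,130,160,3);c=crop("top",105,155,105,120,4)
h=max(b.shape[0],c.shape[0]);p=lambda i:np.vstack([i,np.zeros((h-i.shape[0],i.shape[1],3),np.uint8)])
cv2.imwrite("pics/c2.png",np.hstack([p(b),p(c)[:,:405]]))
E
```

```text
(no output)
```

View pics/c1.png

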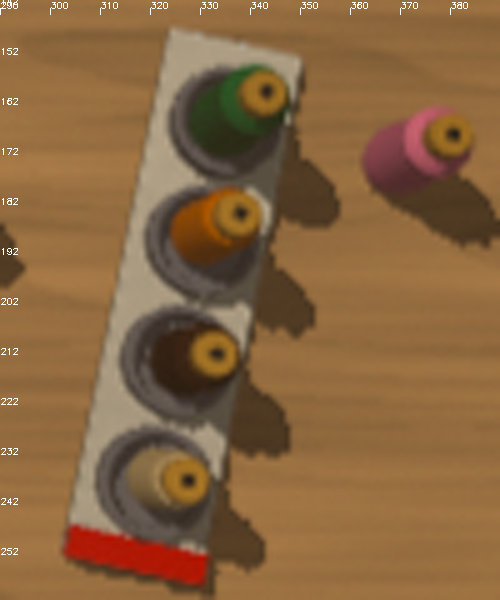

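View pics/c2.png

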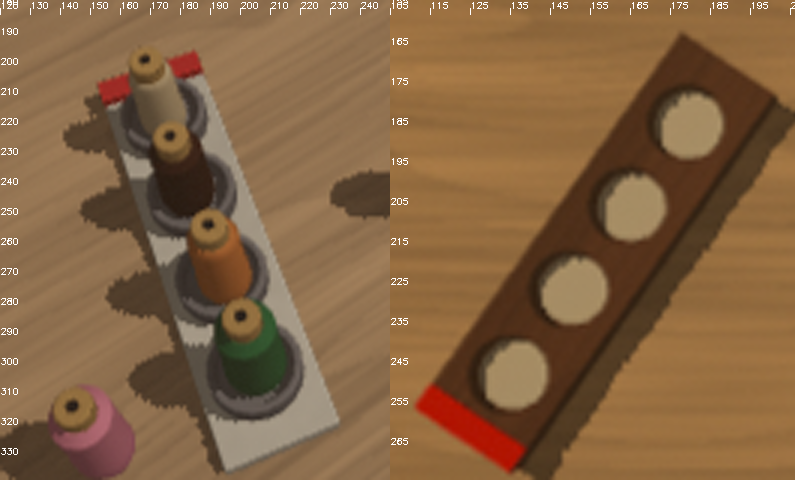

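Crop check: the four rack handles are confirmed as pale, dark, amber and green from the red end, and pink stands off the rack. Ferrule tops in the top view: green (343,160), amber (338,184), dark (333,212), pale (327,238). Pocket rims: (179,186), (164.5,206.5), (150,227), (135,248), red end last.

```bash
cat >h.py <<'E'
import numpy as np,pickle
d=pickle.load(open("s0.pkl","rb"))
def ray(n,p):
    s=d[n];v=np.linalg.inv(s["camera_matrix"])@[*p,1];M=s["cam_to_world"]
    return M[:3,3],M[:3,:3]@(v*[1,-1,-1])
def atz(n,p,z):
    o,r=ray(n,p);return o+r*(z-o[2])/r[2]
def tri(p,q):
    A=np.zeros((3,3));b=np.zeros(3)
    for n,x in(("top",p),("scene",q)):
        o,r=ray(n,x);r=r/np.linalg.norm(r);P=np.eye(3)-np.outer(r,r);A+=P;b+=P@o
    return np.linalg.solve(A,b)
E
python3 - <<'E'
from h import *
H=dict(pale=((327.2,237.6),(167.7,199.7),.076),dark=((333,212.2),(176,225),.078),amber=((337.6,184.2),(189,254.7),.082),green=((342.8,160),(199.7,285),.084))
for k,(p,q,h) in H.items():print(k,tri(p,q).round(4),atz("top",p,h+.017).round(4),atz("scene",q,h+.017).round(4))
print("pink",tri((380.2,168.6),(143.7,315.3)).round(3),"blue",atz("top",(277,177),.08).round(3))
P=[((x-390)/4+105-.4,y/4+155-.4) for x,y in((511,374),(570.5,290),(629,207),(686,123))]
X=np.array([atz("top",p,.024) for p in P]);print(X.round(4),np.linalg.norm(np.diff(X,axis=0),axis=1))
# scene pocket beige blobs
import cv2
for n,(x0,x1,y0,y1) in dict(scene=(310,375,95,205),top=(105,210,155,275)).items():
    g=cv2.cvtColor(d[n]["img"],cv2.COLOR_RGB2HSV)[y0:y1,x0:x1]
    im=d[n]["img"][y0:y1,x0:x1].astype(int)
    m=((im.min(2)>85)&(g[...,1]<125)).astype(np.uint8)
    _,_,st,c=cv2.connectedComponentsWithStats(m)
    for s,cc in zip(st[1:],c[1:]):
        if s[4]>60:print(n,s[4],(cc+[x0,y0]).round(1),atz(n,cc+[x0,y0],.012).round(4))
E
```

```text
pale [ 0.4599 -0.1992  0.0913] [ 0.4602 -0.1985  0.093 ] [ 0.4608 -0.1998  0.093 ]
dark [ 0.5179 -0.2132  0.094 ] [ 0.5181 -0.2125  0.095 ] [ 0.5182 -0.2137  0.095 ]
amber [ 0.5825 -0.224   0.0975] [ 0.5824 -0.2235  0.099 ] [ 0.5832 -0.2243  0.099 ]
green [ 0.639  -0.2368  0.0994] [ 0.6387 -0.2363  0.101 ] [ 0.6396 -0.237   0.101 ]
pink [ 0.623 -0.331  0.081] blue [ 0.601 -0.085  0.08 ]
[[0.4335 0.2551 0.024 ]
 [0.4842 0.2211 0.024 ]
 [0.535  0.1872 0.024 ]
 [0.5873 0.1538 0.024 ]] [0.06104101 0.06111831 0.06203888]
scene 103 [332.9 119. ] [0.4279 0.2587 0.012 ]
scene 117 [336.8 137.6] [0.4797 0.2242 0.012 ]
scene 141 [341.2 158.2] [0.5326 0.1892 0.012 ]
scene 163 [345.7 180. ] [0.5842 0.1545 0.012 ]
top 175 [180.  186.3] [0.5865 0.1526 0.012 ]
top 174 [165.6 206.8] [0.5349 0.1868 0.012 ]
top 184 [150.8 227.4] [0.4836 0.2217 0.012 ]
top 187 [136.  248.6] [0.4318 0.2558 0.012 ]
```

move_arm --pt "1 26.6 39.5 -4.8 0 0 -0.524" --pt "1 26.6 39.5 -4.8 0 0 -0.524" --pt "1 26.6 39.5 -4.8 0 0 -0.524" --pt "1 26.6 39.5 -4.8 0 0 -0.524" --pt "1 26.6 39.5 -4.8 0 0 -0.524" --pt "1 26.6 39.5 -4.8 0 0 -0.524" --pt "1 26.6 39.5 -4.8 0 0 -0.524" --pt "1 26.6 39.5 -4.8 0 0 -0.524" --pt "1 26.6 39.5 -4.8 0 0 -0.524" --pt "1 26.6 39.5 -4.8 0 0 -0.524" --squeeze 25

```text
time: 0.93
eef_pos: [0.4201, -0.2574, 0.3638]
tcp_rot: [-0.0, 0.104, 0.995, 0.0]
wrist_force: [1.0, -0.4, 0.0]
width: 0.0872
finger_force: 0.0
```

move_arm --pt "1 3.4 5.1 -0.6 0 0 0" --pt "1 3.4 5.1 -0.6 0 0 0" --pt "1 3.4 5.1 -0.6 0 0 0" --pt "1 3.4 5.1 -0.6 0 0 0" --pt "1 3.4 5.1 -0.6 0 0 0"

```text
time: 1.35
eef_pos: [0.4534, -0.2085, 0.3578]
tcp_rot: [-0.0, 0.104, 0.995, 0.0]
wrist_force: [-0.7, 0.6, 0.1]
width: 0.0869
finger_force: 0.0
```

move_arm --pt "1 0.65 0.95 0 0 0 0" --pt "1 0.65 0.95 -3 0 0 0" --pt "1 0.65 0.95 -6 0 0 0" --pt "1 0.65 0.95 -6 0 0 0" --pt "1 0.65 0.95 -6 0 0 0" --pt "1 0.65 0.95 -6 0 0 0"

```text
time: 1.85
eef_pos: [0.4607, -0.1994, 0.2994]
tcp_rot: [0.001, 0.104, 0.995, -0.0]
wrist_force: [1.3, -0.7, -0.1]
width: 0.0868
finger_force: 0.0
```

```bash
python3 - <<'E'
from plant import bot
import cv2,numpy as np
s=bot.sense();print(s["eef_pos"].round(4),np.abs(s["qvel"]).max(),s["joint_pos"].round(2))
a=bot.snapshot("scene")["img"][100:340,80:300,::-1]
cv2.imwrite("pics/m1.png",cv2.resize(a,None,fx=2.4,fy=2.4,interpolation=cv2.INTER_CUBIC))
E
```

```text
[ 0.4607 -0.1994  0.2994] 0.017661412649985414 [-0.08  0.29 -0.44  0.   -0.85 -1.7 ]
```

View pics/m1.png

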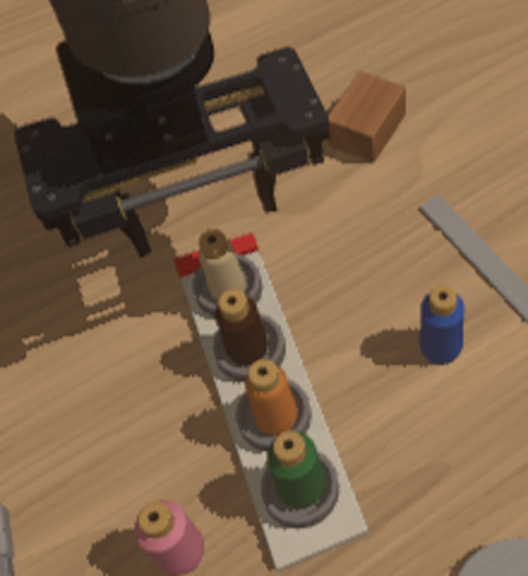

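The fingers straddle the pale ferrule, which is at crop (212,240), with the tips at (135,250) and (270,205). Joint 6 has limited range, so I'll keep this yaw for both racks. At dispatch the closing line is still about 68° to the row, which is clear.

move_arm --pt "1 0 0 -2.5 0 0 0" --pt "1 0 0 -5 0 0 0" --pt "1 0 0 -7.2 0 0 0" --pt "1 0 0 -7.2 0 0 0" --pt "0.2 0 0 -7.2 0 0 0" --pt "-0.5 0 0 -7.2 0 0 0" --pt "-1 0 0 -7.2 0 0 0" --pt "-1 0 0 -7.2 0 0 0" --pt "-1 0 0 -7.2 0 0 0" --pt "-1 0 0 -7.2 0 0 0" --squeeze 25

```text
time: 2.73
eef_pos: [0.4603, -0.1988, 0.2268]
tcp_rot: [0.001, 0.104, 0.995, -0.0]
wrist_force: [-1.0, 0.2, -0.4]
width: 0.055
finger_force: 0.0
```

move_arm --pt "-1 0 0 0 0 0 0" --pt "-1 0 0 0 0 0 0" --pt "-1 0 0 0 0 0 0"

```text
time: 2.98
eef_pos: [0.4602, -0.1988, 0.2261]
tcp_rot: [0.0, 0.104, 0.995, -0.0]
wrist_force: [-0.1, -0.6, 0.4]
width: 0.0351
finger_force: 0.0
```

move_arm --pt "-1 0 0 0 0 0 0" --pt "-1 0 0 0 0 0 0" --pt "-1 0 0 0 0 0 0" --pt "-1 0 0 0 0 0 0"

```text
time: 3.32
eef_pos: [0.4602, -0.1988, 0.226]
tcp_rot: [-0.0, 0.104, 0.995, -0.0]
wrist_force: [0.6, 0.3, -0.2]
width: 0.0275
finger_force: 24.9
```

move_arm --pt "-1 0 0 1 0 0 0" --pt "-1 0 0 3 0 0 0" --pt "-1 0 0 5.5 0 0 0" --pt "-1 0 0 8 0 0 0" --pt "-1 0 0 10.5 0 0 0" --pt "-1 0 0 12 0 0 0" --pt "-1 0.4 1.1 13 0 0 0" --pt "-1 1.4 3.9 13 0 0 0" --pt "-1 2.4 6.7 13 0 0 0" --pt "-1 3.4 9.5 13 0 0 0"

```text
time: 4.15
eef_pos: [0.4941, -0.1025, 0.3558]
tcp_rot: [-0.0, 0.105, 0.995, 0.0]
wrist_force: [0.2, -0.4, -1.1]
width: 0.0273
finger_force: 24.9
```

move_arm --pt "-1 1 2.8 0 0 0 0" --pt "-1 2 5.6 0 0 0 0" --pt "-1 3 8.4 0 0 0 0" --pt "-1 4 11.2 0 0 0 0" --pt "-1 5 14 0 0 0 0" --pt "-1 6 16.8 0 0 0 0" --pt "-1 7 19.6 0 0 0 0" --pt "-1 8 22.4 0 0 0 0" --pt "-1 8.8 24.7 0 0 0 0" --pt "-1 9.25 25.75 0 0 0 0"

```text
time: 4.98
eef_pos: [0.5871, 0.157, 0.3548]
tcp_rot: [-0.001, 0.103, 0.995, -0.0]
wrist_force: [0.8, -0.1, -1.3]
width: 0.0272
finger_force: 24.9
```

move_arm --pt "-1 0 0 0 0 0 0" --pt "-1 0 0 0 0 0 0"

```text
time: 5.15
eef_pos: [0.5863, 0.1542, 0.355]
tcp_rot: [-0.001, 0.104, 0.995, -0.001]
wrist_force: [0.2, -1.1, -1.1]
width: 0.0274
finger_force: 24.9
```

move_arm --pt "-1 0 0 -2 0 0 0" --pt "-1 0 0 -4.5 0 0 0" --pt "-1 0 0 -7 0 0 0" --pt "-1 0 0 -9.5 0 0 0" --pt "-1 0 0 -11 0 0 0" --pt "-1 0 0 -12 0 0 0" --pt "-1 0 0 -12.6 0 0 0" --pt "-1 0 0 -13 0 0 0" --pt "-1 0 0 -13.2 0 0 0" --pt "-1 0 0 -13.2 0 0 0"

```text
time: 5.98
eef_pos: [0.5868, 0.1536, 0.2246]
tcp_rot: [0.0, 0.104, 0.995, 0.0]
wrist_force: [-0.4, 0.0, -1.2]
width: 0.0272
finger_force: 24.9
```

```bash
python3 - <<'E'
from plant import bot
import cv2,numpy as np
a=bot.snapshot("scene")["img"][80:220,270:410,::-1];b=bot.snapshot("top")["img"][130:270,100:240,::-1]
cv2.imwrite("pics/m2.png",cv2.resize(np.hstack([a,b]),None,fx=2.8,fy=2.8,interpolation=cv2.INTER_CUBIC))
E
```

```text
(no output)
```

View pics/m2.png

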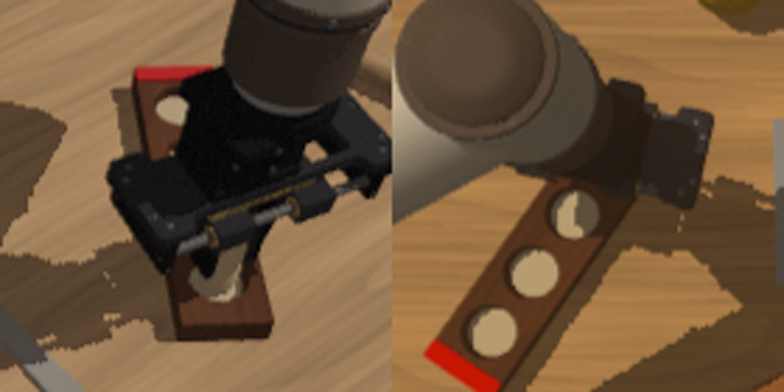

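The pale handle stands within the far pocket, at scene-crop (220,275), with the base inside the rim. I'll lower the last few millimetres and check for contact.

move_arm --pt "-1 0 0 -0.15 0 0 0" --pt "-1 0 0 -0.3 0 0 0" --pt "-1 0 0 -0.3 0 0 0" --pt "-1 0 0 -0.3 0 0 0"

```text
time: 6.42
eef_pos: [0.5866, 0.1537, 0.2211]
tcp_rot: [-0.0, 0.104, 0.995, -0.0]
wrist_force: [0.2, -0.1, -0.8]
width: 0.0272
finger_force: 24.9
```

move_arm --pt "-1 0 0 -0.1 0 0 0" --pt "-1 0 0 -0.1 0 0 0" --pt "0 0 0 -0.1 0 0 0" --pt "1 0 0 -0.1 0 0 0" --pt "1 0 0 -0.1 0 0 0" --pt "1 0 0 -0.1 0 0 0" --pt "1 0 0 0.8 0 0 0" --pt "1 0 0 3 0 0 0" --pt "1 0 0 6.5 0 0 0" --pt "1 0 0 10 0 0 0"

```text
time: 7.25
eef_pos: [0.5864, 0.1535, 0.3218]
tcp_rot: [-0.001, 0.104, 0.995, -0.001]
wrist_force: [0.9, -0.8, 1.0]
width: 0.0729
finger_force: 0.0
```

move_arm --pt "1 0 0 3.4 0 0 0" --pt "1 -0.7 -3.7 3.4 0 0 0" --pt "1 -1.4 -7.4 3.4 0 0 0" --pt "1 -2.1 -11.1 3.4 0 0 0" --pt "1 -2.8 -14.8 3.4 0 0 0" --pt "1 -3.5 -18.5 3.4 0 0 0" --pt "1 -4.2 -22.2 3.4 0 0 0" --pt "1 -4.9 -25.9 3.4 0 0 0" --pt "1 -5.6 -29.6 3.4 0 0 0" --pt "1 -6.3 -33.3 3.4 0 0 0"

```text
time: 8.08
eef_pos: [0.5229, -0.181, 0.356]
tcp_rot: [0.001, 0.104, 0.995, -0.0]
wrist_force: [0.8, -1.0, 0.3]
width: 0.0868
finger_force: 0.0
```

move_arm --pt "1 -0.56 -3.4 0 0 0 0" --pt "1 -0.56 -3.4 0 0 0 0" --pt "1 -0.56 -3.4 0 0 0 0"

```text
time: 8.33
eef_pos: [0.5174, -0.2151, 0.3555]
tcp_rot: [0.0, 0.106, 0.994, 0.0]
wrist_force: [0.6, 0.6, -0.2]
width: 0.0867
finger_force: 0.0
```

```bash
python3 - <<'E'
from plant import bot
import cv2,numpy as np
a=bot.snapshot("scene")["img"][80:330,130:400,::-1]
cv2.imwrite("pics/m3.png",cv2.resize(a,None,fx=2.2,fy=2.2,interpolation=cv2.INTER_CUBIC))
E
```

```text
(no output)
```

View pics/m3.png

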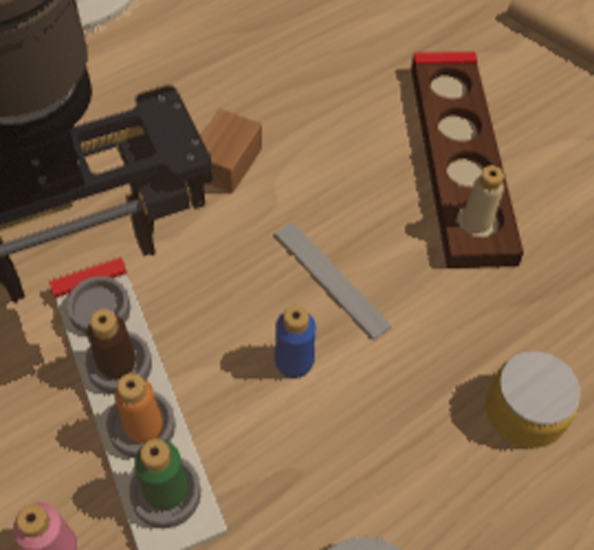

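Pale stands alone in pocket 4: ferrule at crop (491,175), base at (478,232). I'll check it numerically while lowering onto dark.

```bash
python3 -c "
from h import *
print(atz('scene',(491/2.2+130-.3,174/2.2+80-.3),.088))"
```

```text
[0.58602145 0.15230439 0.088     ]
```

move_arm --pt "1 0 0 -3 0 0 0" --pt "1 0 0 -6 0 0 0" --pt "0.9 0 0 -9 0 0 0" --pt "0.6 0 0 -11 0 0 0" --pt "0.3 0 0 -12.5 0 0 0" --pt "0 0 0 -12.8 0 0 0" --pt "0 0 0 -12.8 0 0 0"

```text
time: 8.97
eef_pos: [0.5183, -0.2122, 0.2264]
tcp_rot: [-0.001, 0.103, 0.995, -0.0]
wrist_force: [0.2, -0.3, -0.3]
width: 0.0636
finger_force: 0.0
```

move_arm --pt "-1 0 0 0 0 0 0" --pt "-1 0 0 0 0 0 0" --pt "-1 0 0 0 0 0 0" --pt "-1 0 0 0 0 0 0" --pt "-1 0 0 0 0 0 0" --pt "-1 0 0 0 0 0 0" --pt "-1 0 0 0 0 0 0" --pt "-1 0 0 0 0 0 0"

```text
time: 9.63
eef_pos: [0.5183, -0.2133, 0.2279]
tcp_rot: [0.001, 0.104, 0.995, -0.0]
wrist_force: [-0.5, 1.7, 5.9]
width: 0.0322
finger_force: 25.0
```

move_arm --pt "-1 0 0 1 0 0 0" --pt "-1 0 0 2 0 0 0" --pt "-1 0 0 3 0 0 0" --pt "-1 0 0 3 0 0 0"

```text
time: 9.97
eef_pos: [0.5188, -0.2136, 0.2597]
tcp_rot: [0.002, 0.104, 0.995, -0.0]
wrist_force: [0.5, -0.2, 0.1]
width: 0.032
finger_force: 25.0
```

```bash
python3 - <<'E'
from plant import bot
import cv2,numpy as np
s=bot.sense();print(s["wrist_force"],s["eef_pos"],s["finger_force"],s["width"])
a=bot.snapshot("scene")["img"][150:320,120:290,::-1]
cv2.imwrite("pics/m4.png",cv2.resize(a,None,fx=3,fy=3,interpolation=cv2.INTER_CUBIC))
E
```

```text
[ 0.51429183 -0.1763561   0.07733314] [ 0.51882934 -0.21358272  0.25973712] 24.999947448595776 0.03197746954535994
```

View pics/m4.png

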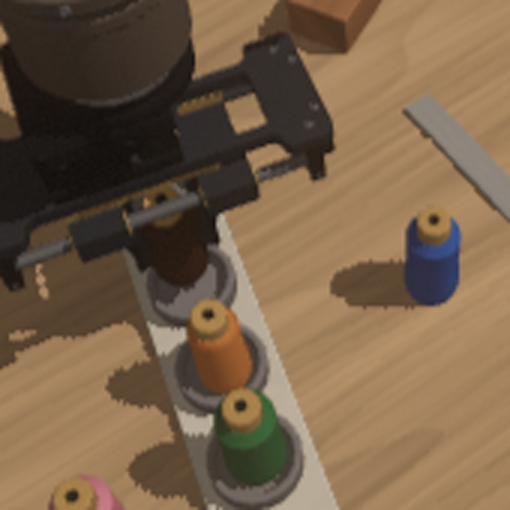

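Dark has lifted cleanly from its cup, upright in the fingers at crop (175,255). Next I'll lift it and traverse to pocket 3.

move_arm --pt "-1 0 0 2 0 0 0" --pt "-1 0 0 4.5 0 0 0" --pt "-1 0 0 7 0 0 0" --pt "-1 0 0 9 0 0 0" --pt "-1 0 1 10 0 0 0" --pt "-1 0.1 3.5 10 0 0 0" --pt "-1 0.2 6.5 10 0 0 0" --pt "-1 0.3 9.5 10 0 0 0" --pt "-1 0.4 12.5 10 0 0 0" --pt "-1 0.5 15.5 10 0 0 0"

```text
time: 10.85
eef_pos: [0.5223, -0.0565, 0.3561]
tcp_rot: [-0.001, 0.104, 0.995, 0.0]
wrist_force: [0.6, 1.0, -0.3]
width: 0.032
finger_force: 25.0
```

move_arm --pt "-1 0.1 3 0 0 0 0" --pt "-1 0.2 6 0 0 0 0" --pt "-1 0.3 9 0 0 0 0" --pt "-1 0.4 12 0 0 0 0" --pt "-1 0.6 15 0 0 0 0" --pt "-1 0.8 18 0 0 0 0" --pt "-1 0.9 21 0 0 0 0" --pt "-1 1.1 23.5 0 0 0 0" --pt "-1 1.1 24.6 0 0 0 0" --pt "-1 1.1 24.6 0 0 0 0"

```text
time: 11.68
eef_pos: [0.5336, 0.1901, 0.3559]
tcp_rot: [-0.001, 0.102, 0.995, -0.0]
wrist_force: [-0.1, 0.4, -0.5]
width: 0.0319
finger_force: 25.0
```

move_arm --pt "-1 0 0 0 0 0 0" --pt "-1 0 0 0 0 0 0"

```text
time: 11.85
eef_pos: [0.5336, 0.187, 0.3565]
tcp_rot: [-0.001, 0.104, 0.995, -0.0]
wrist_force: [-0.1, -0.7, -0.7]
width: 0.0317
finger_force: 25.0
```

move_arm --pt "-1 0.1 0.05 -2 0 0 0" --pt "-1 0.1 0.05 -4.5 0 0 0" --pt "-1 0.1 0.05 -7 0 0 0" --pt "-1 0.1 0.05 -9.5 0 0 0" --pt "-1 0.1 0.05 -11 0 0 0" --pt "-1 0.1 0.05 -12 0 0 0" --pt "-1 0.1 0.05 -12.6 0 0 0" --pt "-1 0.1 0.05 -13 0 0 0" --pt "-1 0.1 0.05 -13.2 0 0 0" --pt "-1 0.1 0.05 -13.2 0 0 0"

```text
time: 12.68
eef_pos: [0.5353, 0.1881, 0.2256]
tcp_rot: [0.0, 0.104, 0.995, 0.0]
wrist_force: [0.7, 0.7, -0.2]
width: 0.0318
finger_force: 25.0
```

move_arm --pt "-1 0 0 -0.1 0 0 0" --pt "-1 0 0 -0.2 0 0 0" --pt "-1 0 0 -0.2 0 0 0"

```text
time: 12.93
eef_pos: [0.5351, 0.1883, 0.2235]
tcp_rot: [0.0, 0.104, 0.995, 0.0]
wrist_force: [0.8, -0.3, -1.0]
width: 0.0317
finger_force: 25.0
```

move_arm --pt "-1 0 0 -0.1 0 0 0" --pt "-1 0 0 -0.2 0 0 0" --pt "-1 0 0 -0.2 0 0 0"

```text
time: 13.18
eef_pos: [0.5352, 0.1884, 0.2229]
tcp_rot: [0.001, 0.103, 0.995, 0.0]
wrist_force: [-2.7, -0.7, 8.6]
width: 0.032
finger_force: 25.0
```

Contact came at the expected floor height, so I'll release and go to amber.

move_arm --pt "0 0 0 0 0 0 0" --pt "1 0 0 0 0 0 0" --pt "1 0 0 0 0 0 0" --pt "1 0 0 0 0 0 0" --pt "1 0 0 0.1 0 0 0" --pt "1 0 0 1 0 0 0" --pt "1 0 0 3 0 0 0" --pt "1 0 0 6.5 0 0 0" --pt "1 0 0 10 0 0 0" --pt "1 0 0 13.4 0 0 0"

```text
time: 14.02
eef_pos: [0.5349, 0.188, 0.3573]
tcp_rot: [0.0, 0.104, 0.995, -0.0]
wrist_force: [0.8, -0.1, -0.4]
width: 0.085
finger_force: 0.0
```

move_arm --pt "1 0.4 -3.8 0 0 0 0" --pt "1 0.8 -7.6 0 0 0 0" --pt "1 1.3 -11.4 0 0 0 0" --pt "1 1.7 -15.2 0 0 0 0" --pt "1 2.2 -19 0 0 0 0" --pt "1 2.6 -22.8 0 0 0 0" --pt "1 3 -26.6 0 0 0 0" --pt "1 3.5 -30.4 0 0 0 0" --pt "1 3.9 -34.2 0 0 0 0" --pt "1 4.3 -38 0 0 0 0"

```text
time: 14.85
eef_pos: [0.5779, -0.1937, 0.3559]
tcp_rot: [0.0, 0.104, 0.995, -0.0]
wrist_force: [0.9, -0.2, 0.7]
width: 0.0868
finger_force: 0.0
```

move_arm --pt "1 0.4 -3.2 0 0 0 0" --pt "1 0.4 -3.2 0 0 0 0" --pt "1 0.4 -3.2 0 0 0 0" --pt "1 0.4 -3.2 0 0 0 0"

```text
time: 15.18
eef_pos: [0.5818, -0.2238, 0.3552]
tcp_rot: [-0.0, 0.104, 0.995, 0.0]
wrist_force: [-0.1, 0.0, 0.1]
width: 0.0865
finger_force: 0.0
```

```bash
python3 - <<'E'
from plant import bot
import cv2,numpy as np
a=bot.snapshot("scene")["img"][80:330,130:400,::-1]
cv2.imwrite("pics/m5.png",cv2.resize(a,None,fx=2.2,fy=2.2,interpolation=cv2.INTER_CUBIC))
E
```

```text
(no output)
```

View pics/m5.png

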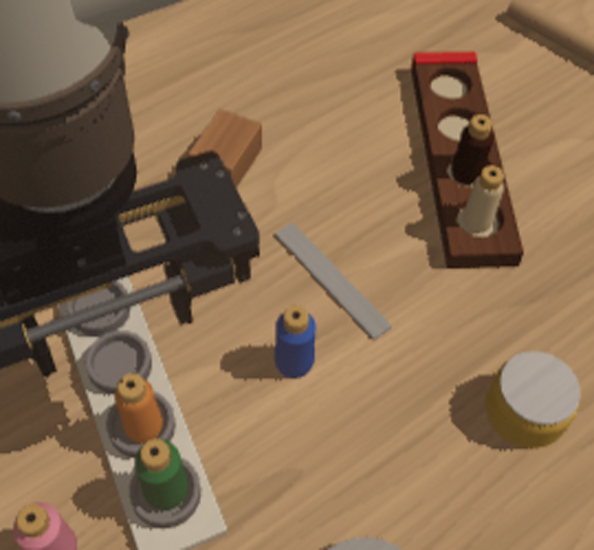

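Dark stands upright in pocket 3, with its ferrule at (480,123). The gripper is above amber, so I'll go down and grip.

move_arm --pt "1 0 0 -3 0 0 0" --pt "1 0 0 -6 0 0 0" --pt "0.9 0 0 -9 0 0 0" --pt "0.6 0 0 -11 0 0 0" --pt "0.3 0 0 -12.2 0 0 0" --pt "0 0 0 -12.6 0 0 0" --pt "0 0 0 -12.6 0 0 0"

```text
time: 15.82
eef_pos: [0.5823, -0.223, 0.2288]
tcp_rot: [-0.0, 0.103, 0.995, -0.0]
wrist_force: [-0.2, -0.2, 0.6]
width: 0.0637
finger_force: 0.0
```

move_arm --pt "-1 0 0 0 0 0 0" --pt "-1 0 0 0 0 0 0" --pt "-1 0 0 0 0 0 0" --pt "-1 0 0 0 0 0 0" --pt "-1 0 0 0 0 0 0" --pt "-1 0 0 0 0 0 0" --pt "-1 0 0 0 0 0 0" --pt "-1 0 0 0 0 0 0" --pt "-1 0 0 0 0 0 0"

```text
time: 16.57
eef_pos: [0.5823, -0.2239, 0.2299]
tcp_rot: [0.001, 0.104, 0.995, -0.0]
wrist_force: [-0.9, 1.0, 5.6]
width: 0.0303
finger_force: 25.0
```

move_arm --pt "-1 0 0 1 0 0 0" --pt "-1 0 0 3 0 0 0" --pt "-1 0 0 5.5 0 0 0" --pt "-1 0 0 8 0 0 0" --pt "-1 0 0 10.5 0 0 0" --pt "-1 0 0 12 0 0 0" --pt "-1 -0.2 1.1 13 0 0 0" --pt "-1 -0.9 3.9 13 0 0 0" --pt "-1 -1.5 6.9 13 0 0 0" --pt "-1 -2.2 9.9 13 0 0 0"

```text
time: 17.4
eef_pos: [0.5591, -0.1236, 0.3584]
tcp_rot: [-0.001, 0.105, 0.995, 0.0]
wrist_force: [-0.3, -0.2, 0.3]
width: 0.0302
finger_force: 25.0
```

move_arm --pt "-1 -0.7 3.2 0 0 0 0" --pt "-1 -1.4 6.4 0 0 0 0" --pt "-1 -2.1 9.6 0 0 0 0" --pt "-1 -2.8 12.8 0 0 0 0" --pt "-1 -3.5 16 0 0 0 0" --pt "-1 -4.3 19.2 0 0 0 0" --pt "-1 -5 22.4 0 0 0 0" --pt "-1 -5.7 25.6 0 0 0 0" --pt "-1 -6.4 28.8 0 0 0 0" --pt "-1 -7 31.5 0 0 0 0"

```text
time: 18.23
eef_pos: [0.4886, 0.1922, 0.3585]
tcp_rot: [-0.001, 0.103, 0.995, -0.0]
wrist_force: [0.4, 0.2, -0.7]
width: 0.0302
finger_force: 25.0
```

move_arm --pt "-1 -0.5 2 0 0 0 0" --pt "-1 -0.7 3.1 0 0 0 0" --pt "-1 -0.7 3.1 0 0 0 0" --pt "-1 -0.7 3.1 0 0 0 0"

```text
time: 18.57
eef_pos: [0.4826, 0.2213, 0.3586]
tcp_rot: [-0.001, 0.103, 0.995, -0.0]
wrist_force: [-0.3, -0.9, -0.8]
width: 0.0296
finger_force: 25.0
```

move_arm --pt "-1 0 0 -2 0 0 0" --pt "-1 0 0 -4.5 0 0 0" --pt "-1 0 0 -7 0 0 0" --pt "-1 0 0 -9.5 0 0 0" --pt "-1 0 0 -11 0 0 0" --pt "-1 0 0 -12 0 0 0" --pt "-1 0 0 -12.6 0 0 0" --pt "-1 0 0 -13 0 0 0" --pt "-1 0 0 -13.3 0 0 0" --pt "-1 0 0 -13.3 0 0 0"

```text
time: 19.4
eef_pos: [0.4833, 0.2211, 0.2263]
tcp_rot: [0.0, 0.104, 0.995, 0.0]
wrist_force: [-0.1, 0.5, -0.2]
width: 0.0299
finger_force: 25.0
```

move_arm --pt "-1 0 0 -0.1 0 0 0" --pt "-1 0 0 -0.2 0 0 0" --pt "-1 0 0 -0.2 0 0 0"

```text
time: 19.65
eef_pos: [0.4833, 0.2214, 0.2249]
tcp_rot: [0.001, 0.104, 0.995, 0.001]
wrist_force: [-0.3, 0.7, 1.9]
width: 0.0303
finger_force: 25.0
```

move_arm --pt "-1 0 0 -0.05 0 0 0" --pt "0 0 0 -0.05 0 0 0" --pt "1 0 0 -0.05 0 0 0" --pt "1 0 0 0 0 0 0" --pt "1 0 0 0 0 0 0" --pt "1 0 0 0.1 0 0 0" --pt "1 0 0 2 0 0 0" --pt "1 0 0 5.5 0 0 0" --pt "1 0 0 9.5 0 0 0" --pt "1 0 0 13.3 0 0 0"

```text
time: 20.48
eef_pos: [0.4829, 0.221, 0.3585]
tcp_rot: [-0.0, 0.104, 0.995, -0.001]
wrist_force: [1.5, 1.2, 0.2]
width: 0.0816
finger_force: 0.0
```

move_arm --pt "1 1.2 -3.6 0 0 0 0" --pt "1 2.4 -7.2 0 0 0 0" --pt "1 3.6 -10.8 0 0 0 0" --pt "1 4.8 -14.4 0 0 0 0" --pt "1 6 -18 0 0 0 0" --pt "1 7.2 -21.6 0 0 0 0" --pt "1 8.4 -25.2 0 0 0 0" --pt "1 9.6 -28.8 0 0 0 0" --pt "1 10.8 -32.4 0 0 0 0" --pt "1 12 -36 0 0 0 0"

```text
time: 21.32
eef_pos: [0.6033, -0.1407, 0.357]
tcp_rot: [-0.0, 0.104, 0.995, 0.0]
wrist_force: [0.2, 0.3, -0.1]
width: 0.0873
finger_force: 0.0
```

move_arm --pt "1 1.2 -3.3 0 0 0 0" --pt "1 2.4 -6.6 0 0 0 0" --pt "1 3.6 -9.8 0 0 0 0" --pt "1 3.6 -9.8 0 0 0 0" --pt "1 3.6 -9.8 0 0 0 0" --pt "1 3.6 -9.8 0 0 0 0"

```text
time: 21.82
eef_pos: [0.6388, -0.2367, 0.3564]
tcp_rot: [-0.001, 0.104, 0.995, 0.0]
wrist_force: [-0.5, -0.2, -0.1]
width: 0.0872
finger_force: 0.0
```

```bash
python3 - <<'E'
from plant import bot
import cv2,numpy as np
a=bot.snapshot("scene")["img"][80:350,110:400,::-1]
cv2.imwrite("pics/m6.png",cv2.resize(a,None,fx=2.2,fy=2.2,interpolation=cv2.INTER_CUBIC))
E
```

```text
(no output)
```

View pics/m6.png

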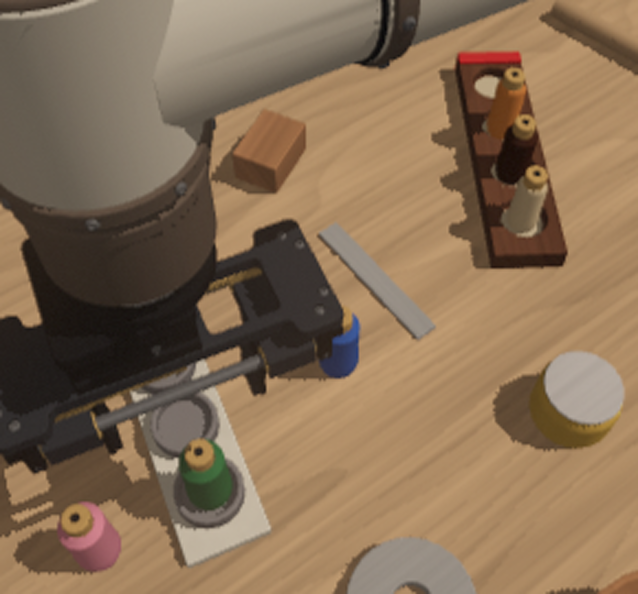

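Amber stands upright in pocket 2, with its ferrule at (513,77). The gripper is above green, and pink and blue are clear of the fingers.

move_arm --pt "0.6 0 0 -2 0 0 0" --pt "0.4 0 0 -4 0 0 0" --pt "0.3 0 0 -6 0 0 0" --pt "0.3 0 0 -9 0 0 0" --pt "0.3 0 0 -11.5 0 0 0" --pt "0.3 0 0 -12.5 0 0 0" --pt "0.3 0 0 -12.5 0 0 0"

```text
time: 22.45
eef_pos: [0.6382, -0.2354, 0.2294]
tcp_rot: [-0.003, 0.103, 0.995, 0.0]
wrist_force: [-0.5, 0.2, 0.4]
width: 0.0575
finger_force: 0.0
```

move_arm --pt "-1 0 0 0 0 0 0" --pt "-1 0 0 0 0 0 0" --pt "-1 0 0 0 0 0 0" --pt "-1 0 0 0 0 0 0" --pt "-1 0 0 0 0 0 0" --pt "-1 0 0 0 0 0 0" --pt "-1 0 0 0 0 0 0"

```text
time: 23.03
eef_pos: [0.6395, -0.2369, 0.2337]
tcp_rot: [0.001, 0.104, 0.995, -0.0]
wrist_force: [-1.0, 2.7, 5.1]
width: 0.034
finger_force: 25.0
```

move_arm --pt "-1 0 0 1 0 0 0" --pt "-1 0 0 3 0 0 0" --pt "-1 0 0 5.5 0 0 0" --pt "-1 0 0 8 0 0 0" --pt "-1 0 0 10.5 0 0 0" --pt "-1 0 0 12 0 0 0" --pt "-1 -0.4 1 13 0 0 0" --pt "-1 -1.6 3.8 13 0 0 0" --pt "-1 -2.8 6.6 13 0 0 0" --pt "-1 -4 9.5 13 0 0 0"

```text
time: 23.87
eef_pos: [0.5977, -0.1408, 0.3613]
tcp_rot: [-0.001, 0.105, 0.995, 0.0]
wrist_force: [0.2, 0.9, -0.6]
width: 0.0342
finger_force: 25.0
```

move_arm --pt "-1 -1.2 2.9 0 0 0 0" --pt "-1 -2.4 5.8 0 0 0 0" --pt "-1 -3.7 8.7 0 0 0 0" --pt "-1 -4.9 11.6 0 0 0 0" --pt "-1 -6.1 14.5 0 0 0 0" --pt "-1 -7.4 17.4 0 0 0 0" --pt "-1 -8.6 20.3 0 0 0 0" --pt "-1 -9.8 23.2 0 0 0 0" --pt "-1 -11 26.1 0 0 0 0" --pt "-1 -12.3 29 0 0 0 0"

```text
time: 24.7
eef_pos: [0.4744, 0.1494, 0.3616]
tcp_rot: [-0.001, 0.104, 0.995, -0.0]
wrist_force: [-0.2, -0.2, -0.5]
width: 0.0344
finger_force: 25.0
```

move_arm --pt "-1 -1.2 2.9 0 0 0 0" --pt "-1 -2.4 5.8 0 0 0 0" --pt "-1 -3.5 8.3 0 0 0 0" --pt "-1 -4.3 10.2 0 0 0 0" --pt "-1 -4.5 10.7 0 0 0 0" --pt "-1 -4.5 10.7 0 0 0 0" --pt "-1 -4.5 10.7 0 0 0 0"

```text
time: 25.28
eef_pos: [0.4306, 0.2549, 0.3617]
tcp_rot: [-0.0, 0.104, 0.995, -0.001]
wrist_force: [1.3, 0.4, -1.2]
width: 0.0338
finger_force: 25.0
```

move_arm --pt "-1 0.1 0.1 -2 0 0 0" --pt "-1 0.1 0.1 -4.5 0 0 0" --pt "-1 0.1 0.1 -7 0 0 0" --pt "-1 0.1 0.1 -9.5 0 0 0" --pt "-1 0.1 0.1 -11 0 0 0" --pt "-1 0.1 0.1 -12 0 0 0" --pt "-1 0.1 0.1 -12.5 0 0 0" --pt "-1 0.1 0.1 -12.9 0 0 0" --pt "-1 0.1 0.1 -13.1 0 0 0" --pt "-1 0.1 0.1 -13.1 0 0 0"

```text
time: 26.12
eef_pos: [0.4323, 0.2559, 0.2313]
tcp_rot: [0.0, 0.104, 0.995, 0.0]
wrist_force: [0.8, -0.6, -0.3]
width: 0.0341
finger_force: 25.0
```

move_arm --pt "-1 0 0 -0.1 0 0 0" --pt "-1 0 0 -0.2 0 0 0" --pt "-1 0 0 -0.2 0 0 0"

```text
time: 26.37
eef_pos: [0.4321, 0.2562, 0.2294]
tcp_rot: [0.0, 0.104, 0.995, 0.0]
wrist_force: [0.2, -0.5, -1.9]
width: 0.0341
finger_force: 25.0
```

move_arm --pt "-1 0 0 -0.1 0 0 0" --pt "-1 0 0 -0.2 0 0 0" --pt "-1 0 0 -0.2 0 0 0"

```text
time: 26.62
eef_pos: [0.4322, 0.2565, 0.2286]
tcp_rot: [0.0, 0.103, 0.995, 0.0]
wrist_force: [-2.0, -1.1, 8.9]
width: 0.0337
finger_force: 25.0
```

Contact at the floor height. I'll release, rise and move clear.

move_arm --pt "0 0 0 0 0 0 0" --pt "1 0 0 0 0 0 0" --pt "1 0 0 0 0 0 0" --pt "1 0 0 0 0 0 0" --pt "1 0 0 0.1 0 0 0" --pt "1 0 0 1 0 0 0" --pt "1 0 0 3 0 0 0" --pt "1 0 0 6.5 0 0 0" --pt "1 0 0 10 0 0 0" --pt "1 0 0 13.4 0 0 0"

```text
time: 27.45
eef_pos: [0.4319, 0.2559, 0.3633]
tcp_rot: [0.0, 0.104, 0.995, -0.0]
wrist_force: [0.5, 0.7, -0.2]
width: 0.0858
finger_force: 0.0
```

move_arm --pt "1 0 -3.8 0 0 0 0" --pt "1 0 -7.6 0 0 0 0" --pt "1 0 -11.4 0 0 0 0" --pt "1 0 -15.2 0 0 0 0" --pt "1 0 -19 0 0 0 0" --pt "1 0 -22.8 0 0 0 0" --pt "1 0 -26 0 0 0 0" --pt "1 0 -26 0 0 0 0" --pt "1 0 -26 0 0 0 0" --pt "1 0 -26 0 0 0 0"

```text
time: 28.28
eef_pos: [0.4321, -0.0038, 0.3616]
tcp_rot: [0.0, 0.104, 0.995, 0.0]
wrist_force: [0.6, -0.3, 0.0]
width: 0.0868
finger_force: 0.0
```

```bash
python3 - <<'E'
from plant import bot
import cv2,numpy as np
a=bot.snapshot("scene")["img"][80:220,280:420,::-1];b=bot.snapshot("top")["img"][140:280,95:235,::-1]
cv2.imwrite("pics/m7.png",cv2.resize(np.hstack([a,b]),None,fx=2.8,fy=2.8,interpolation=cv2.INTER_CUBIC))
E
```

```text
(no output)
```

View pics/m7.png

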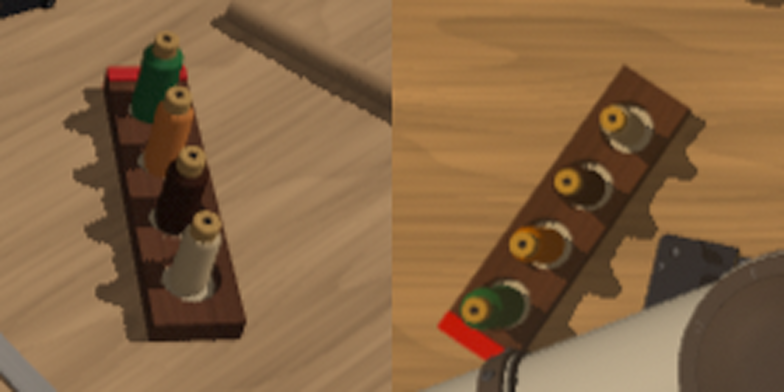

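All four stand upright in their pockets: green, amber, dark, pale from the red end, with top-crop ferrules at (475,310), (522,244), (568,181) and (613,120). I'll check the ferrule positions against the pocket centres and hand in if they agree.

```bash
python3 - <<'E'
from h import *
from plant import bot
ok=True
for t,s,h,c in(((475,310),(167,40),.084,(.4313,.256)),((522,244),(179,94),.082,(.4831,.2219)),((568,181),(193,155),.078,(.5349,.1878)),((613,120),(206,220),.076,(.5867,.1537))):
    X=tri(((t[0]-392)/2.8+94.7,t[1]/2.8+139.7),(s[0]/2.8+279.7,s[1]/2.8+79.7));e=X-[*c,h+.012];print((e*1e3).round(1));ok&=np.abs(e).max()<.007
if ok:print(bot.job_done())
E
```

```text
[ 0.   0.6 -1.2]
[ 0.4 -0.5  1. ]
[-0.1  0.1  1.1]
[-1.3 -0.1  0.1]
the job is handed in; nothing more can be done
None
```

All four handles stand upright and fully down in the dispatch rack in reverse order (green, amber, dark, pale from the red end), with ferrule tops within about 1.3 mm of where they should be; I handed the job in at about 28 s on the robot's clock.

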